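Clear the tray off the pastel box and hold its lid open

TASK

A tray of pastel stubs is standing on the lid of my pastel box: tip all four stubs off it into the open green bin and set the empty tray down flat on the grey mat. Then lift the lid of the pastel box and hold it open at 60 degrees so that I can choose my colours; it falls shut by itself, so finish while still holding it there. Leave everything else on the table where it is.

Things in the scene. Friction and masses are not known exactly. Their poses are not given: they have to be found in the camera images.
- pastel_box: wooden pastel box, fixed to the table, 180 (x, front to back) x 240 (y, wide) x 75 high, closed by a lid 8 thick whose top is at 84 above the table; with the lid shut, the box's inside is hidden. Origin: centre of the underside; at yaw 0 its front, with the lid's bar, faces -x (the robot); z up
- lid (a joint): angle of the pastel box's wooden lid about its hinge, rad: 0 shut, grows as the front edge rises, 1.047 = 60 degrees. The lid (about 0.45 kg) turns freely and falls shut when let go. The hinge runs along the box's y axis at the top of its far (+x) wall
- lid_hinge (a point): middle of the hinge axis: at x +90, y 0, z +75.5 in the box's frame
- lid_bar (a point): middle of the lid's handle: a round steel bar, 10 dia, 118 long along the box's y, with an 8 mm arm 55 either side of its middle. It is 40 in front of the lid's edge, 12 above its top: 220 from the hinge along the lid, 20 above (lid shut: x -130, z 95.5 in the box frame). Pinch it from above, fingers closing along the box's x; it turns between the pads, so the tool may stay upright
- tray: black plastic scoop tray 140 (x) x 100 (y), floor 3 thick, 22 high walls on the sides and +x end, -x end open, no lip; 0.16 kg; starts on the closed lid, open end roughly to the robot. Red upright grip plate at +x: 12 thick, 46 wide, top 62 above the underside. Origin: centre of the underside. Stubs start to slide at 15 to 25 degrees of tilt: carry level; about 35 empties it
- tray_grip (a point): grasp point in the red grip plate: x +62, y 0, z +46 in the tray's frame; pinch it from above with the fingers closing along the tray's x; the fingertips then stay above the stubs
- tray_lip (a point): middle of the tray's open edge: x -70, y 0, z +3 in the tray's frame
- stub_bin: open, empty green-painted wooden bin, fixed, 180 x 180 x 60 high outside, walls and floor 6 thick, either left or right of the box. Origin: centre of the underside
- mat: grey mat, fixed, 200 x 200 x 3, on the other side of the box from the bin. Origin: centre of the underside
- stub_pink: pink pastel stub with a paper band, a square bar 16 x 32 (y) x 16, 15 g, lying in the tray. Origin: centre of the face that starts underneath
- stub_teal: teal pastel stub with a paper band, a square bar 16 x 32 (y) x 16, 15 g, lying in the tray. Origin: centre of the face that starts underneath
- stub_yellow: yellow pastel stub with a paper band, a square bar 16 x 32 (y) x 16, 15 g, lying in the tray. Origin: centre of the face that starts underneath
- stub_orange: orange pastel stub with a paper band, a square bar 16 x 32 (y) x 16, 15 g, lying in the tray. Origin: centre of the face that starts underneath
- spray_can: blue-labelled aluminium spray can, 52 dia x 160 tall; loose bystander, to be left alone. Origin: centre of the underside
- brush_pot: white pot of brushes, 72 dia, 95 tall to the rim and 235 to the brush ends; loose bystander, to be left alone. Origin: centre of the underside
- tape_roll: roll of paper tape lying flat, 90 outside, 68 inside, 24 high; loose bystander, to be left alone. Origin: centre of the underside
- stick_blue: blue pastel stick lying on the table, 15 dia x 75; loose bystander, to be left alone. Origin: centre of the underside
- stick_salmon: salmon-red pastel stick lying on the table, 15 dia x 75; loose bystander, to be left alone. Origin: centre of the underside
- eraser: white eraser, 50 x 30 x 16; loose bystander, to be left alone. Origin: centre of the underside
- water_jar: clear glass jar, 70 dia x 100; loose bystander, to be left alone. Origin: centre of the underside
Mind the look-alikes: they are no part of the job. Leave any purple look-alike of the stub_pink alone. There is more than one size of the tray; the one meant has the size given above.

How it is judged:
By the outcome, as a careful person would: the job done as asked, in the order asked, and still so for the second after the job is handed in, while the arm keeps its last pose, push and grip.
It also fails if it takes over 72 s, if anything falls off the work surface, if the arm or the gripper's body presses on something with over 40 N, if the wrist force passes 120 N, or if a joint passes its speed limit or range.

ROBOT

A 6-joint arm with a two-finger parallel gripper is mounted at the origin on the work surface. World frame = base frame: x ahead of the robot, y to its left, z up, the work surface at z = 0. Lengths are in mm, angles in rad, forces in N, time in s.
With the tool pointing down it reaches from about 300 to 775 mm from the base axis. Payload 14.6 kg.
Tool frame: the origin (TCP) lies midway between the tips of the shut fingers; the grasp point (between the pads) lies manip.grasp_offset behind it (manip.grasp_offset is the distance from the TCP to the grasp point, in mm); z points along the fingers, y is the direction in which the jaws open and shut (so a half turn about z gives the same grasp; the last joint's range is limited). The gripper opens to 94 mm and grips with 3 to 60 N. Pads are 16 mm wide; open, the fingers measure 119 mm over their backs; the gripper's body (75 mm by 177 mm) begins 78 mm behind the grasp point.
Start: joints at [1.148, 0.3, 1.521, -0, 1.321, -0.067], TCP at [191.584, 515.543, 205.446] pointing down, gripper open.
Joint ranges: [-3.03, 3.03], [-0.79, 2.21], [0.23, 2.52], [-1.04, 4.18], [0, 3.07], [-2.55, 2.55]. Speed limits (rad/s): [2.22, 2.22, 2.57, 3.14, 3.14, 3.14].

INTERFACE

Orientations are given as [roll, pitch, yaw] about the fixed x, y, z axes, in that order (R = Rz(yaw) Ry(pitch) Rx(roll)).
In Python, from cell import monitor, vision, order, manip gives the robot as it stands.
- The arm moves only by the shell command python3 -m jog 'ROWS' [FORCE]. ROWS is JSON, a list of rows, each a list of 7 numbers: the shift along the tool's x, y, z in cm, then the turn, a rotation vector about the tool's x, y, z in rad, then the opening in per cent of the stroke, from 0 (shut) to 100 (fully open). In form: [[tx, ty, tz, rx, ry, rz, jaw], ...]. A call has 1 to 8 rows; each row shifts and turns the commanded pose from where the row before left it, along the tool's axes as they then stand; what a row does not reach is not made up. A row lasts 1/10 s, in which the tool goes at most 50 mm and 8.59 degrees, less where a joint would pass 70% of its speed; a pose out of reach is approached as far as the arm can. A call is refused whole if a number of a shift passes 5 or a number of a turn 0.15, either way. A call with a gripper value outside its range is refused whole. The fingers move at their own pace and stop on an object; FORCE is the grip in N (left out, the last holds). Time passes only in rows, so rows that do not move let the fingers close. It gives the time, the measured TCP pose, the force and the opening at its end, in the units of the state.
- monitor.read_state(): the state, without advancing time (a new reading comes with each control period).
- vision.camera(name): name is "scene" or "top" or "wrist"; returns a dict with "color" (420x560x3 uint8, blue, green, red), "fx", "fy", "cx", "cy" (pixels), "cam_to_world" (4x4, takes a point from camera to world coordinates); the wrist camera has in their place "tool_from_camera" (4x4, takes a point from camera to tool coordinates, whose origin is the TCP and whose axes are the flange's). Camera axes: x right, y down, z forward; pixel columns grow to the right and rows downward; lengths in mm; the calibration is good to about 2 mm. A picture is of the moment at which its call begins: read the wrist's pose just before it. There is no depth.
- order.sign_off(): hands the job in, once; it reports no verdict.
The state is a dict: "clock": time; "joints": joint angles; "qd": joint speeds; "effort": joint torques, N m; "eef_pos": TCP position; "eef_rot": TCP orientation; "wrist_force": force on the tool from outside, world axes, zero at the start; "moment": the same for the moment, N m; "finger_gap": finger opening in mm.
Only numpy, scipy, OpenCV 4.12 (cv2) and the standard library are available. Lean on these libraries where they do the work, as an engineer would, in place of code of your own. Each camera call takes 0.05 s, during which the arm holds its last target.

## Working session

There is one attempt and no reset: what is moved stays moved. The work goes in short steps, Python scripts to look and compute and a shell command to move; the robot and the scene stay as the last step left them, time stands still between calls to the robot, and variables do not carry over. Pictures are saved under pics/ and viewed, and the job is handed in when it is done.

```bash
ls; mkdir -p pics; python3 - <<'E'
from cell import monitor, vision, manip
import cv2
print(monitor.read_state()); print(manip.grasp_offset)
for n in ["scene","top","wrist"]:
    c=vision.camera(n); cv2.imwrite(f"pics/{n}0.png",c["color"])
    print(n,c["fx"],c["fy"],c["cx"],c["cy"],c.get("cam_to_world",c.get("tool_from_camera")))
E
```

```text
pics
{'clock': 0.0, 'joints': array([ 1.14838915e+00,  3.00516444e-01,  1.52156277e+00, -2.20594657e-05,
        1.32068778e+00, -6.65879907e-02]), 'qd': array([ 0.00077354,  0.00083337,  0.00046119,  0.00095314,  0.00150236,
       -0.00065027]), 'effort': array([ 2.54308634e-04, -5.31803405e+01, -3.52740884e+01,  7.08354078e-02,
        2.43672665e-02, -8.86278963e-05]), 'eef_pos': array([191.49501617, 515.31650429, 204.86920235]), 'eef_rot': array([-3.14041950e+00, -5.68197802e-05,  2.78577891e+00]), 'wrist_force': array([-0.40378164,  0.60841879,  0.08736585]), 'moment': array([-0.00945524, -0.00824119,  0.00011832]), 'finger_gap': 93.8760904657307}
18.8
scene 403.5767074649103 403.5767074649103 279.0080593271283 207.33278426200923 [[-1.60929780e-01  6.30746219e-01 -7.59118445e-01  1.26318331e+03]
 [ 9.86833510e-01  9.02370539e-02 -1.34227036e-01  1.27922765e+02]
 [-1.61625836e-02 -7.70724647e-01 -6.36963334e-01  6.92588060e+02]
 [ 0.00000000e+00  0.00000000e+00  0.00000000e+00  1.00000000e+00]]
top 425.5107129614505 425.5107129614505 275.389427273921 212.63337141299888 [[-1.06675635e-01 -9.68519007e-01  2.24924970e-01  3.39003924e+02]
 [-9.94279891e-01  1.05108571e-01 -1.89653875e-02 -2.85722450e+00]
 [-5.27320402e-03 -2.25661520e-01 -9.74191496e-01  1.07115133e+03]
 [ 0.00000000e+00  0.00000000e+00  0.00000000e+00  1.00000000e+00]]
wrist 331.4251917027839 331.4251917027839 283.6459977421759 205.32803207971867 [[-2.32400078e-04 -9.64392415e-01 -2.64475358e-01  7.77186569e+01]
 [ 9.99999088e-01 -5.76032902e-04  1.22174670e-03 -1.12515956e-01]
 [-1.33058976e-03 -2.64474833e-01  9.64391670e-01 -1.79880190e+02]
 [ 0.00000000e+00  0.00000000e+00  0.00000000e+00  1.00000000e+00]]
```

View pics/scene0.png

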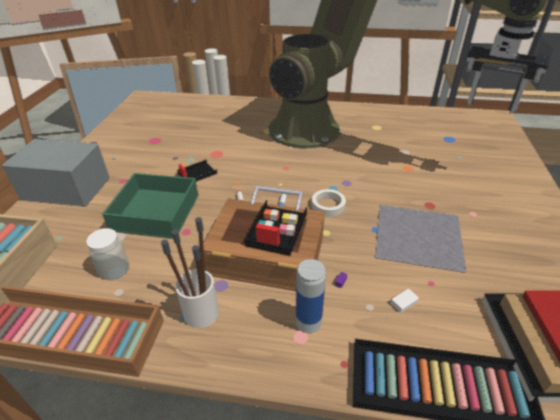

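View pics/top0.png

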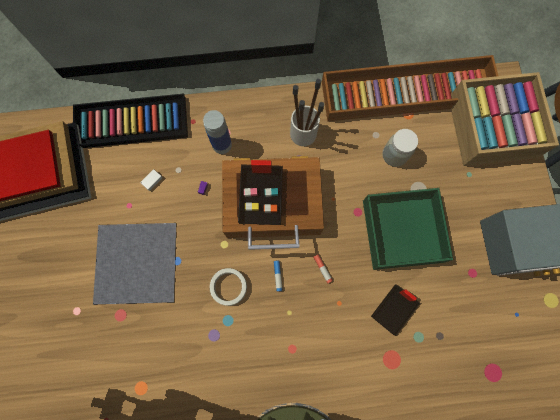

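View pics/wrist0.png

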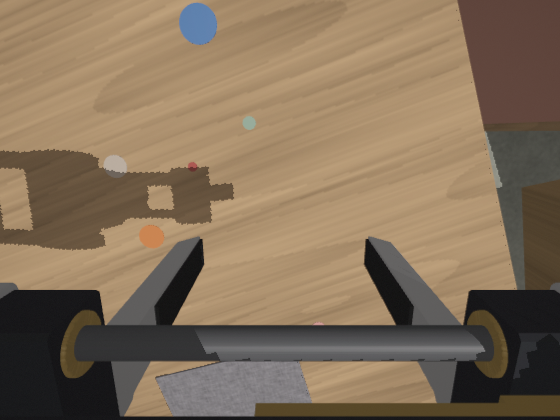

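The top view shows the tray with four stubs on the lid at (262,195) and a smaller decoy tray on the table at (396,310). It also shows the purple look-alike stub at (203,188), the bin at (408,229), the mat at (135,263) and the lid bar at (273,243). I'll take the tray on the lid and check that choice in a close crop.

```bash
python3 - <<'E'
import cv2
a=cv2.imread("pics/top0.png")
cv2.imwrite("pics/topcrop.png",cv2.resize(a[145:285,205:345],None,fx=4.2,fy=4.2,interpolation=cv2.INTER_CUBIC))
b=cv2.imread("pics/scene0.png")
cv2.imwrite("pics/scenecrop.png",cv2.resize(b[170:295,190:350],None,fx=4.5,fy=4.5,interpolation=cv2.INTER_CUBIC))
E
```

```text
(no output)
```

View pics/topcrop.png

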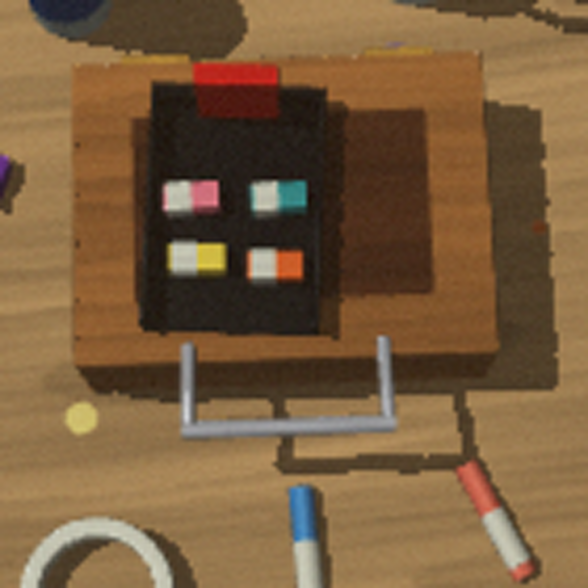

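View pics/scenecrop.png

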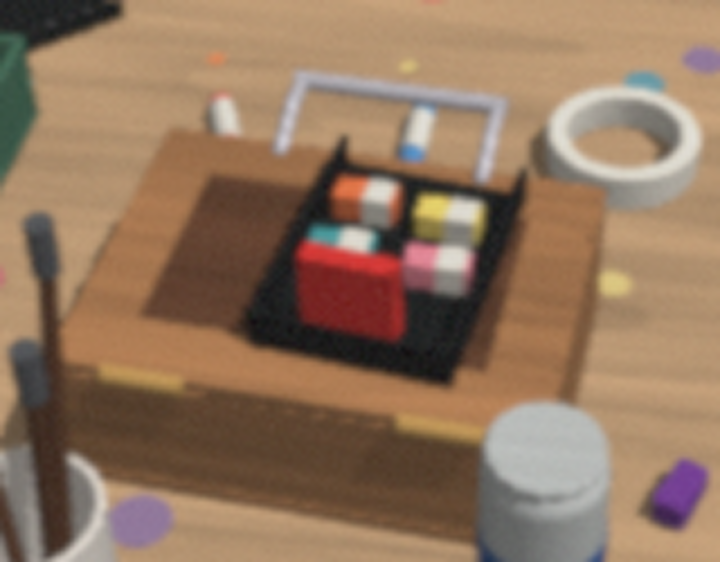

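```bash
cat > h.py <<'E'
import numpy as np
CAM={"top":(425.5107129614505,275.389427273921,212.63337141299888,np.array([[-1.06675635e-01,-9.68519007e-01,2.24924970e-01,3.39003924e+02],[-9.94279891e-01,1.05108571e-01,-1.89653875e-02,-2.85722450e+00],[-5.27320402e-03,-2.25661520e-01,-9.74191496e-01,1.07115133e+03]])),
"scene":(403.5767074649103,279.0080593271283,207.33278426200923,np.array([[-1.60929780e-01,6.30746219e-01,-7.59118445e-01,1.26318331e+03],[9.86833510e-01,9.02370539e-02,-1.34227036e-01,1.27922765e+02],[-1.61625836e-02,-7.70724647e-01,-6.36963334e-01,6.92588060e+02]]))}
def pt(cam,u,v,z):
    f,cx,cy,T=CAM[cam]; d=T[:,:3]@np.array([(u-cx)/f,(v-cy)/f,1]); o=T[:,3]
    return (o+d*(z-o[2])/d[2]).round(1)
def crop(u,v,u0,v0,s): return u0+(u+.5)/s-.5, v0+(v+.5)/s-.5
E
python3 - <<'E'
from h import *
c=lambda u,v,z:pt("top",*crop(u,v,205,145,4.2),z)
s=lambda u,v,z:pt("scene",*crop(u,v,190,170,4.5),z)
for n,p in dict(barL=(187,431,95.5),barR=(390,424,95.5),lidFL=(75,66,84),lidFR=(480,53,84),lidNR=(497,347,84),lidNL=(75,352,84),plateTL=(194,65,146),plateTR=(278,65,146),plateBR=(279,88,146),plateBL=(195,88,146),lipL=(140,330,87),lipR=(318,333,87),trayFL=(153,85,106),trayFR=(327,89,106)).items(): print(n,c(*p))
print('scene')
for n,p in dict(barR=(296,78,95.5),barL=(503,103,95.5),plR=(297,245,146),plL=(404,258,146),lidBackR=(60,330,84),lidNR=(170,130,84),lidNL=(605,185,84)).items(): print(n,s(*p))
t=lambda u,v,z:pt("top",u,v,z)
print('bin',[t(*p,60) for p in [(364,195),(442,188),(453,264),(372,269)]],'mat',[t(*p,3) for p in [(100,224),(176,224),(174,302),(94,303)]])
print('can',t(215,118,160),'pot',t(306,128,95),'tips',t(319,82,235),t(295,88,235),'jar',t(405,140,100), 'tape',t(228,287,24),'blue',t(278,276,8),'salm',t(323,269,8))
E
```

```text
barL [489.2  47.2  95.5]
barR [481.  -64.3  95.5]
lidFL [711.9  92.9  84. ]
lidFR [ 694.1 -143.1   84. ]
lidNR [ 519.6 -129.9   84. ]
lidNL [542.3 106.3  84. ]
plateTL [681.9  22.1 146. ]
plateTR [676.9 -23.6 146. ]
plateBR [663.7 -22.8 146. ]
plateBL [668.7  22.8 146. ]
lipL [550.3  68.6  87. ]
lipR [537.8 -30.7  87. ]
trayFL [687.3  47.5 106. ]
trayFR [674.2 -50.7 106. ]
scene
barR [481.6 -68.6  95.5]
barL [488.1  46.8  95.5]
plR [671.  -25.7 146. ]
plL [672.7  23.4 146. ]
lidBackR [ 679.6 -142.8   84. ]
lidNR [ 522.3 -130.5   84. ]
lidNL [535.2 105.9  84. ]
bin [array([ 593.2, -244. ,   60. ]), array([ 590.1, -437.9,   60. ]), array([ 403. , -427.3,   60. ]), array([ 411.8, -235. ,   60. ])] mat [array([604.4, 427.1,   3. ]), array([583.4, 232.9,   3. ]), array([388.1, 248.4,   3. ]), array([406.8, 444.6,   3. ])]
can [788.5  94.6 160. ] pot [ 769.4 -119.8   95. ] tips [ 811.2 -144.3  235. ] [802.7 -90.8 235. ] jar [ 709.7 -354.9  100. ] tape [408.8 111.   24. ] blue [423.4 -12.8   8. ] salm [ 428.6 -125.9    8. ]
```

```bash
python3 - <<'E'
import cv2
a=cv2.imread("pics/top0.png")
cv2.imwrite("pics/bincrop.png",cv2.resize(a[175:285,345:475],None,fx=5,fy=5,interpolation=cv2.INTER_CUBIC))
cv2.imwrite("pics/matcrop.png",cv2.resize(a[205:315,80:260],None,fx=4,fy=4,interpolation=cv2.INTER_CUBIC))
E
```

```text
(no output)
```

View pics/bincrop.png

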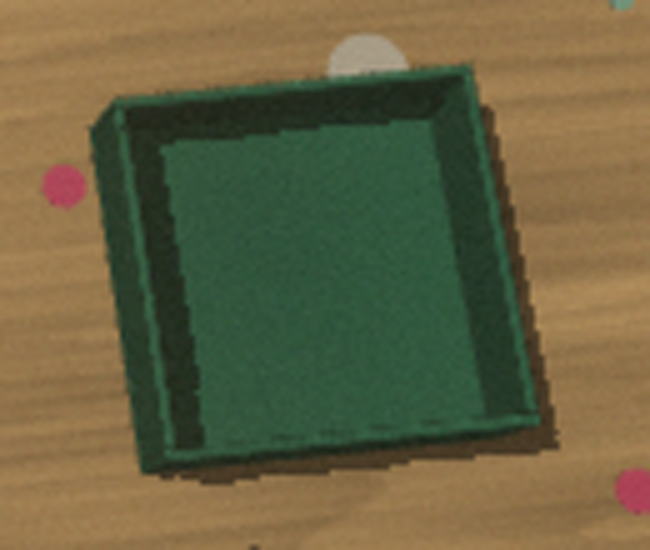

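View pics/matcrop.png

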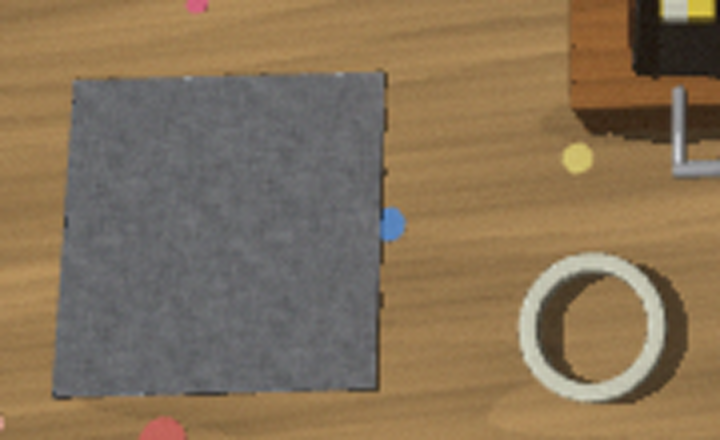

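The crop confirms it: the full-size tray with a red plate carries pink, teal, yellow and orange stubs, and sits yawed slightly on the lid. Next I'll work out the key poses and write a move planner.

```bash
cat >> h.py <<'E'
from scipy.spatial.transform import Rotation as Ro
def plan(g,yaw,tilt=0,n=None,off=True):
    """g: desired grasp-point world (mm); yaw: heading of tool y (=tray x), tilt: nose-down tilt of tray rad. prints per-row twist"""
    from cell import monitor, manip
    s=monitor.read_state(); R0=Ro.from_euler('xyz',s['eef_rot']); p0=np.array(s['eef_pos'])
    R1=Ro.from_euler('xyz',[np.pi,0,yaw+np.pi/2])
    tx=R1.apply([1,0,0]); 
    R1=Ro.from_rotvec(-tilt*tx)*R1   # see check: tool z tilts toward +tool y
    if R1.apply([0,0,1])@[np.cos(yaw),np.sin(yaw),0]<0 and tilt>0: R1=Ro.from_rotvec(2*tilt*tx)*R1
    p1=np.array(g)-0 + R1.apply([0,0,manip.grasp_offset])
    rel=R0.inv()*R1; p=R0.inv().apply(p1-p0); rv=rel.as_rotvec()
    if n is None: n=int(max(np.ceil(np.linalg.norm(p)/45),np.ceil(np.linalg.norm(rv)/.13),1))
    M=sum(Ro.from_rotvec(rv*k/n).as_matrix() for k in range(n))
    d=np.linalg.solve(M,p)/10
    print("t",round(s['clock'],2),"g now",(p0-R0.apply([0,0,manip.grasp_offset])).round(1),"rows",n,"d",d.round(2),"r",(rv/n).round(4),"total cm",(p/10).round(2),"rot",rv.round(3))
E
python3 - <<'E'
from h import *
b=[pt("top",*crop(*p,345,175,5),60) for p in [(117,102),(470,68),(537,425),(167,458)]]; print(b,np.mean(b,0))
m=[pt("top",*crop(*p,80,205,4),3) for p in [(75,80),(384,73),(378,388),(55,396)]]; print(m,np.mean(m,0))
plan([600,-0,290],-.13)
E
python3 -m jog '[[-4.9,0.5,0,0,0,0.09,55],[-4.9,0.5,0,0,0,0.09,55],[-4.9,0.5,0,0,0,0.09,55],[-4.9,0.5,0,0,0,0.09,55],[-4.9,0.5,0,0,0,0.09,55],[-4.9,0.5,0,0,0,0.09,55],[-4.9,0.5,0,0,0,0.09,55],[-4.9,0.5,0,0,0,0.09,55]]'
python3 -c "
from h import *
plan([600,-0,230],-.13)"
```

```text
[array([ 592.2, -253.8,   60. ]), array([ 590.5, -429.4,   60. ]), array([ 413.5, -427. ,   60. ]), array([ 416.8, -250.1,   60. ])] [ 503.25  -340.075   60.   ]
[array([603.2, 431.3,   3. ]), array([586.4, 233.7,   3. ]), array([389. , 248.1,   3. ]), array([405.4, 446.1,   3. ])] [496.  339.8   3. ]
t 0.15 g now [191.5 515.4 223.8] rows 15 d [-4.72  0.39 -0.44] r [-0.0001  0.      0.0897] total cm [-56.24 -34.08  -6.59] rot [-1.000e-03  1.000e-03  1.345e+00]
clock: 0.95
eef_pos: [517.7, 306.1, 205.1]
eef_rot: [-3.141, -0.0, 2.062]
wrist_force: [0.7, -0.3, 0.2]
finger_gap: 52.0
t 0.95 g now [517.7 306.1 223.9] rows 8 d [-4.02  0.17 -0.08] r [-0.0001  0.      0.0777] total cm [-30.87  -7.19  -0.61] rot [-0.001  0.     0.621]
```

```bash
python3 -m jog '[[-4,0.2,0,0,0,0.078,55],[-4,0.2,0,0,0,0.078,55],[-4,0.2,0,0,0,0.078,55],[-4,0.2,0,0,0,0.078,55],[-4,0.2,0,0,0,0.078,55],[-4,0.2,0,0,0,0.078,55],[-4,0.2,0,0,0,0.078,55],[-4,0.2,0,0,0,0.077,55]]'
python3 -m jog '[[0,0,0,0,0,0,55]]'
python3 - <<'E'
from h import *
from cell import vision
import cv2
plan([673,-1,220],-.13)
cv2.imwrite("pics/w1.png",vision.camera("wrist")["color"])
E
```

```text
clock: 1.75
eef_pos: [601.1, 2.3, 205.0]
eef_rot: [-3.141, 0.0, 1.44]
wrist_force: [0.4, -0.5, -0.7]
finger_gap: 52.1
clock: 1.85
eef_pos: [601.1, -0.1, 205.1]
eef_rot: [-3.141, 0.001, 1.436]
wrist_force: [0.4, 0.4, 0.8]
finger_gap: 51.3
t 1.85 g now [ 6.011e+02 -1.000e-01  2.239e+02] rows 2 d [0.43 3.57 0.19] r [-0.0003  0.0003 -0.0023] total cm [0.87 7.14 0.39] rot [-0.001  0.001 -0.005]
```

View pics/w1.png

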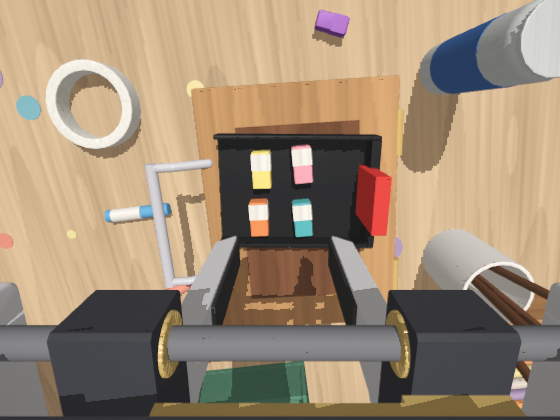

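Wrist view: the tray's walls lie along the image rows, from (215,135) to (381,135), so the tool yaw matches the tray. The red plate is at about (374,200).

```bash
cat >> h.py <<'E'
TW=np.array([[-2.32400078e-04,-9.64392415e-01,-2.64475358e-01,7.77186569e+01],[9.99999088e-01,-5.76032902e-04,1.22174670e-03,-1.12515956e-01],[-1.33058976e-03,-2.64474833e-01,9.64391670e-01,-1.79880190e+02],[0,0,0,1]])
def wpt(s,u,v,z):
    R=Ro.from_euler('xyz',s['eef_rot']).as_matrix(); W=np.eye(4); W[:3,:3]=R; W[:3,3]=s['eef_pos']; T=W@TW
    f,cx,cy=331.4251917027839,283.6459977421759,205.32803207971867
    d=T[:3,:3]@np.array([(u-cx)/f,(v-cy)/f,1]); o=T[:3,3]; return (o+d*(z-o[2])/d[2]).round(1)
E
python3 -c "
import cv2
a=cv2.imread('pics/w1.png'); cv2.imwrite('pics/w1c.png',cv2.resize(a[125:255,340:410],None,fx=4.5,fy=4.5,interpolation=cv2.INTER_CUBIC))"
```

```text
(no output)
```

View pics/w1c.png

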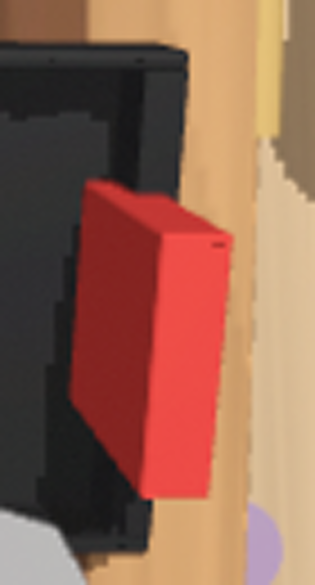

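```bash
python3 - <<'E'
from h import *
from cell import monitor
s=monitor.read_state()
for p in [(161,235),(233,236),(208,497),(142,497)]:
    print(wpt(s,*crop(*p,340,125,4.5),146))
for p in [(215,135),(381,135)]: print(wpt(s,*p,106))
# bar ends
for p in [(152,166),(170,283)]: print('bar',wpt(s,*p,95.5))
E
```

```text
[672.1  26.8 146. ]
[683.7  25.1 146. ]
[677.4 -19.5 146. ]
[666.3 -18.1 146. ]
[553.2  70.4 106. ]
[689.   52.4 106. ]
bar [491.3  51.   95.5]
bar [481.8 -62.4  95.5]
```

```bash
python3 -m jog '[[0.3,3.6,0,0,0,0,55],[0.3,3.6,0,0,0,0,55],[0,0,0,0,0,0,55],[0,0,0,0,0,0,55]]'
python3 -c "
from h import *
plan([674,2,130],-.135)"
```

```text
clock: 2.3
eef_pos: [673.3, 2.0, 204.3]
eef_rot: [-3.14, -0.0, 1.445]
wrist_force: [-0.4, 0.2, 0.1]
finger_gap: 51.9
t 2.3 g now [673.3   2.  223.1] rows 3 d [0.   0.03 3.1 ] r [-0.0005 -0.      0.003 ] total cm [0.   0.09 9.31] rot [-0.002 -0.     0.009]
```

```bash
python3 -m jog '[[0,0,3.1,0,0,0,55],[0,0,3.1,0,0,0,55],[0,0,3.1,0,0,0.005,55],[0,0,0,0,0,0,55],[0,0,0,0,0,0,0],[0,0,0,0,0,0,0],[0,0,0,0,0,0,0],[0,0,0,0,0,0,0]]' 40
python3 -m jog '[[0,0,0,0,0,0,0],[0,0,0,0,0,0,0],[0,0,-0.5,0,0,0,0],[0,0,-1,0,0,0,0],[0,0,-1,0,0,0,0],[0,0,-0.5,0,0,0,0],[0,0,0,0,0,0,0]]'
python3 - <<'E'
from cell import vision
import cv2
a=vision.camera("scene")["color"]; b=vision.camera("wrist")["color"]
cv2.imwrite("pics/s2.png",cv2.resize(a[130:320,120:400],None,fx=2.4,fy=2.4)); cv2.imwrite("pics/w2.png",b)
E
```

```text
clock: 3.1
eef_pos: [673.7, 0.8, 113.7]
eef_rot: [3.14, -0.0, 1.438]
wrist_force: [-0.6, -0.4, -0.3]
finger_gap: 23.3
clock: 3.8
eef_pos: [673.8, 0.7, 143.7]
eef_rot: [3.14, -0.0, 1.438]
wrist_force: [0.2, -0.4, -2.6]
finger_gap: 12.0
```

View pics/s2.png

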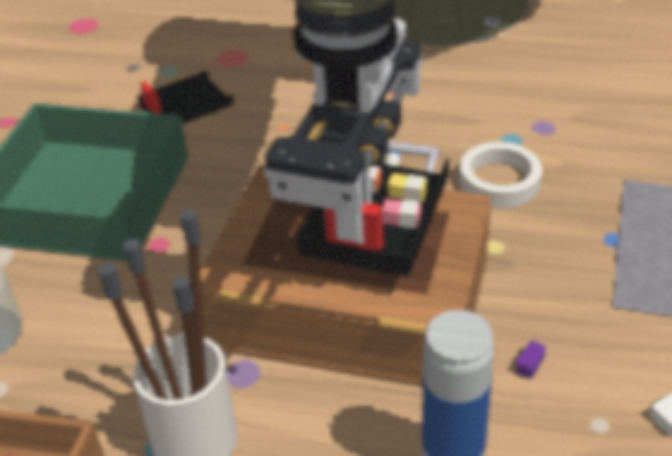

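View pics/w2.png

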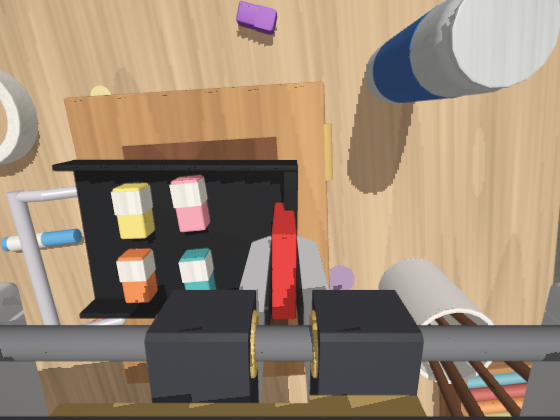

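All four stubs are in the lifted tray and the gap is 12.0, the plate's thickness. I'll carry it slowly, ramping each move.

```bash
python3 -m jog '[[0,-0.5,-0.5,0,0,0,0],[0,-1,-1,0,0,0,0],[0,-1.3,-1.3,0,0,0,0],[0,-1.5,-1.5,0,0,0,0],[0,-1.3,-1.3,0,0,0,0],[0,-1,-1,0,0,0,0],[0,-0.5,-0.5,0,0,0,0],[0,0,0,0,0,0,0]]'
python3 - <<'E'
from h import *
u=np.array([np.cos(.594),-np.sin(.594)])
plan([*(602*u),240],-.594,n=20)
for n,r,z in [("hover",719,150)]: print(n,(r*u).round(1))
E
```

```text
clock: 4.7
eef_pos: [602.9, 10.2, 214.2]
eef_rot: [3.141, -0.0, 1.438]
wrist_force: [0.1, -0.2, -2.4]
finger_gap: 11.9
t 4.7 g now [602.9  10.2 233. ] rows 20 d [-1.82  0.11 -0.04] r [ 0.0001 -0.      0.0231] total cm [-35.79  -5.71  -0.71] rot [ 0.001 -0.     0.461]
hover [ 595.8 -402.4]
```

```bash
python3 -m jog '[[-1,0.06,0,0,0,0.013,0],[-2,0.12,0,0,0,0.025,0],[-3,0.18,0,0,0,0.038,0],[-3,0.18,0,0,0,0.038,0],[-3,0.18,0,0,0,0.038,0],[-3,0.18,0,0,0,0.038,0],[-3,0.18,0,0,0,0.038,0],[-3,0.18,0,0,0,0.038,0]]'
python3 -m jog '[[-3,0.18,0,0,0,0.038,0],[-3,0.18,0,0,0,0.038,0],[-3,0.18,0,0,0,0.038,0],[-2.5,0.15,0,0,0,0.032,0],[-2,0.12,0,0,0,0.025,0],[-1.3,0.08,0,0,0,0.016,0],[-0.6,0,0,0,0,0.008,0],[0,0,0,0,0,0,0]]'
python3 - <<'E'
from h import *
u=np.array([np.cos(.594),-np.sin(.594)])
plan([*(719*u),165],-.594,n=8)
E
```

```text
clock: 5.5
eef_pos: [563.2, -197.9, 212.4]
eef_rot: [-3.14, 0.0, 1.169]
wrist_force: [-0.1, -0.2, -2.1]
finger_gap: 11.7
clock: 6.3
eef_pos: [500.3, -336.7, 213.1]
eef_rot: [-3.141, -0.0, 0.976]
wrist_force: [0.4, 0.3, -3.2]
finger_gap: 11.6
t 6.3 g now [ 500.3 -336.7  231.9] rows 8 d [-0.01  1.45  0.84] r [-0.0001 -0.     -0.0001] total cm [-0.09 11.6   6.68] rot [-0.001 -0.    -0.001]
```

```bash
python3 -m jog '[[0,0.7,0.4,0,0,0,0],[0,1.4,0.8,0,0,0,0],[0,2,1.2,0,0,0,0],[0,2.3,1.3,0,0,0,0],[0,2.3,1.3,0,0,0,0],[0,1.6,0.9,0,0,0,0],[0,1,0.6,0,0,0,0],[0,0.3,0.2,0,0,0,0]]'
python3 -m jog '[[0,0,0,0,0,0,0]]'
python3 - <<'E'
from h import *
from cell import vision
import cv2
u=np.array([np.cos(.594),-np.sin(.594)])
plan([*(695*u),187],-.594,.733,n=8)
a=vision.camera("top")["color"]; b=vision.camera("scene")["color"]
cv2.imwrite("pics/t3.png",cv2.resize(a[130:320,260:540],None,fx=2.4,fy=2.4)); cv2.imwrite("pics/s3.png",cv2.resize(b[80:270,60:340],None,fx=2.4,fy=2.4))
E
```

```text
clock: 7.1
eef_pos: [597.7, -400.6, 144.5]
eef_rot: [-3.14, -0.0, 0.978]
wrist_force: [-0.1, 0.3, -2.4]
finger_gap: 11.6
clock: 7.2
eef_pos: [597.1, -400.6, 145.6]
eef_rot: [-3.141, -0.0, 0.978]
wrist_force: [1.3, 0.3, -2.7]
finger_gap: 11.9
t 7.2 g now [ 597.2 -400.7  164.4] rows 8 d [-0.03 -0.03 -0.38] r [-0.0917 -0.0001  0.0001] total cm [-0.22 -1.15 -2.74] rot [-0.734 -0.     0.001]
```

View pics/t3.png

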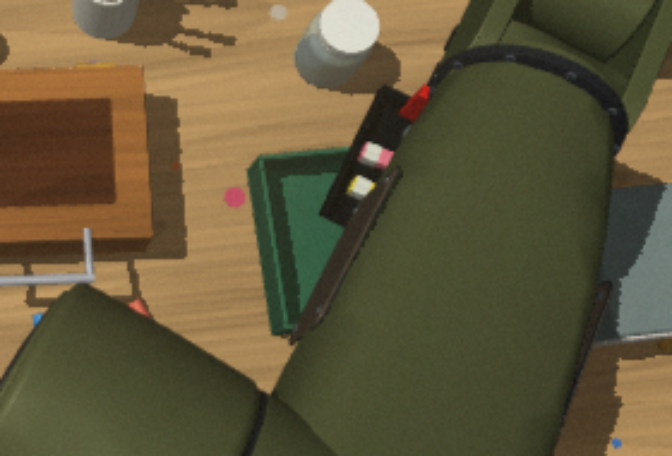

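View pics/s3.png

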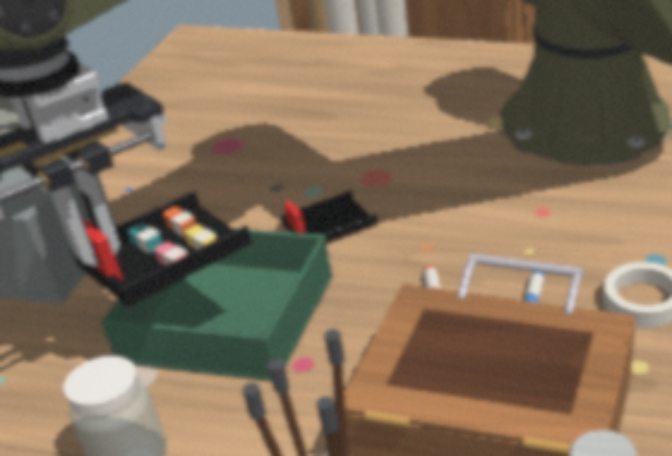

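```bash
python3 -m jog '[[0,0,-0.4,-0.05,0,0,0],[0,0,-0.4,-0.09,0,0,0],[0,0,-0.4,-0.1,0,0,0],[0,0,-0.4,-0.1,0,0,0],[0,0,-0.4,-0.1,0,0,0],[0,0,-0.4,-0.1,0,0,0],[0,0,-0.4,-0.1,0,0,0],[0,-0.1,-0.4,-0.09,0,0,0]]'
python3 -m jog '[[0,0,0,0,0,0,0],[0,0,0,0,0,0,0],[0,0,0,0,0,0,0],[0,0,0,0,0,0,0]]'
python3 - <<'E'
from h import *
from cell import vision
import cv2
u=np.array([np.cos(.594),-np.sin(.594)])
plan([*(695*u),187],-.594,.733,n=8)
a=vision.camera("wrist")["color"]; b=vision.camera("scene")["color"]
cv2.imwrite("pics/w4.png",a); cv2.imwrite("pics/s4.png",cv2.resize(b[80:270,60:340],None,fx=2.4,fy=2.4))
E
```

```text
clock: 8.1
eef_pos: [587.9, -395.3, 177.3]
eef_rot: [2.406, 0.0, 0.977]
wrist_force: [-0.0, -0.5, -2.9]
finger_gap: 11.6
clock: 8.5
eef_pos: [588.9, -396.0, 176.2]
eef_rot: [2.412, -0.0, 0.977]
wrist_force: [-0.2, -0.0, -1.6]
finger_gap: 11.7
t 8.5 g now [ 578.5 -388.9  190.2] rows 8 d [-0.02 -0.05  0.01] r [-0.0004 -0.      0.    ] total cm [-0.15 -0.36  0.1 ] rot [-0.003 -0.     0.   ]
```

View pics/w4.png

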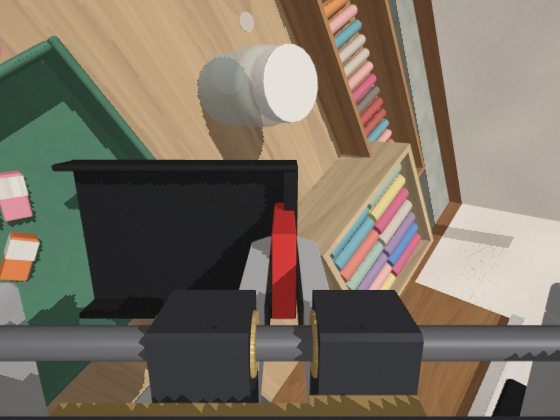

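View pics/s4.png

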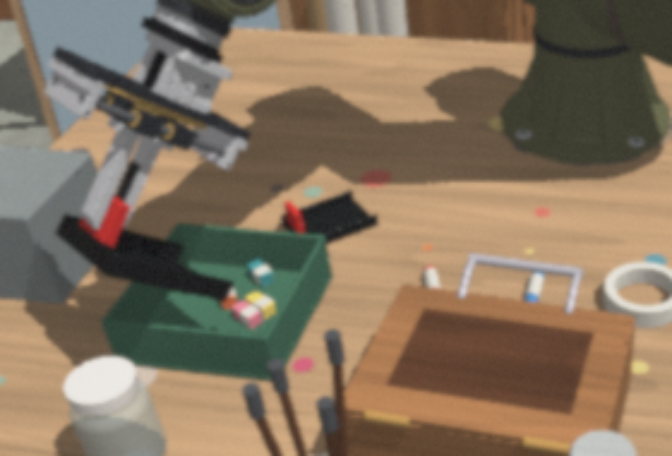

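The tray is empty, and teal, orange, yellow and pink all lie in the bin near (240–262, 270–315) in the scene crop. I'll raise, level and swing over to the mat.

```bash
python3 -m jog '[[0,0.7,-0.8,0,0,0,0],[0,2,-2.2,0,0,0,0],[0,2,-2.2,0,0,0,0],[0,1.3,-1.5,0.04,0,0,0],[0,0,-0.5,0.09,0,0,0],[0,0,0,0.1,0,0,0],[0,0,0,0.1,0,0,0],[0,0,0,0.1,0,0,0]]'
python3 -m jog '[[0,-1,0,0.1,0,0,0],[0,-2,0,0.1,0,0,0],[0,-2,0,0.07,0,0,0],[0,-2,0,0.03,0,0,0],[0,-1,0,0,0,0,0]]'
python3 - <<'E'
from h import *
from cell import vision
import cv2
h=np.arctan2(339.8,496); print(h)
u=np.array([np.cos(h),np.sin(h)])
plan([*(610*u),245],h-.1,n=24)
a=vision.camera("top")["color"]; 
cv2.imwrite("pics/t5.png",cv2.resize(a[130:320,260:540],None,fx=2.4,fy=2.4))
E
```

```text
clock: 9.4
eef_pos: [585.7, -393.9, 271.3]
eef_rot: [2.844, 0.0, 0.976]
wrist_force: [-0.3, 0.5, -2.3]
finger_gap: 12.0
clock: 9.9
eef_pos: [519.8, -349.4, 260.6]
eef_rot: [-3.141, 0.0, 0.976]
wrist_force: [-0.1, -0.0, -2.4]
finger_gap: 11.3
0.6006426389541317
t 9.9 g now [ 519.8 -349.4  279.4] rows 24 d [ 3.03 -0.28  0.14] r [-0.     -0.     -0.0456] total cm [ 56.59 -40.24   3.45] rot [-1.000e-03 -0.000e+00 -1.095e+00]
```

View pics/t5.png

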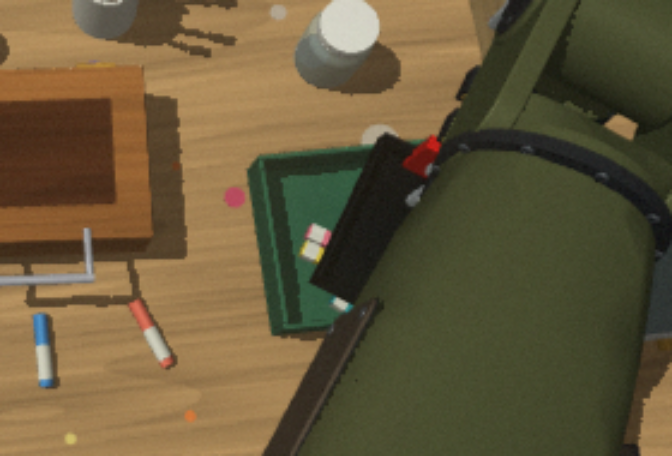

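```bash
python3 -m jog '[[3,-0.3,0.1,0,0,-0.046,0],[3,-0.3,0.1,0,0,-0.046,0],[3,-0.3,0.1,0,0,-0.046,0],[3,-0.3,0.1,0,0,-0.046,0],[3,-0.3,0.1,0,0,-0.046,0],[3,-0.3,0.1,0,0,-0.046,0],[3,-0.3,0.1,0,0,-0.046,0],[3,-0.3,0.1,0,0,-0.046,0]]'
python3 -m jog '[[3,-0.3,0.1,0,0,-0.046,0],[3,-0.3,0.1,0,0,-0.046,0],[3,-0.3,0.1,0,0,-0.046,0],[3,-0.3,0.1,0,0,-0.046,0],[3,-0.3,0.1,0,0,-0.046,0],[3,-0.3,0.1,0,0,-0.046,0],[3,-0.3,0.1,0,0,-0.046,0],[3,-0.3,0.1,0,0,-0.046,0]]'
python3 - <<'E'
from h import *
# tray yaw .4; centre on mat; grasp at +62
y=.4; c=np.array([496,339.8]); g=c+62*np.array([np.cos(y),np.sin(y)]); print(g)
plan([*g,200],y)
E
```

```text
clock: 10.75
eef_pos: [599.4, -122.0, 252.8]
eef_rot: [3.141, 0.0, 1.346]
wrist_force: [0.3, -1.2, -2.4]
finger_gap: 11.9
clock: 11.55
eef_pos: [590.7, 117.9, 244.8]
eef_rot: [3.141, 0.0, 1.714]
wrist_force: [-1.0, 0.9, -1.7]
finger_gap: 11.6
[553.10578163 363.94393722]
t 11.55 g now [590.6 117.9 263.6] rows 6 d [4.14 0.41 1.06] r [ 0.0002  0.0001 -0.0427] total cm [24.89 -0.2   6.35] rot [ 0.001  0.    -0.256]
```

```bash
python3 -m jog '[[4,0.5,1,0,0,-0.02,0],[4,0.5,1,0,0,-0.01,0],[4,0.5,1,0,0,-0.01,0],[4,0.5,1,0,0,-0.01,0],[4,0.5,1,0,0,-0.01,0],[2,0,1,0,0,0,0],[0,0,0,0,0,0,0]]'
python3 -c "
from h import *
plan([556.8,352.1,75],.2)"
```

```text
clock: 12.25
eef_pos: [576.2, 339.6, 182.4]
eef_rot: [-3.14, 0.001, 1.775]
wrist_force: [0.6, 0.3, -2.1]
finger_gap: 12.0
t 12.25 g now [576.2 339.6 201.2] rows 3 d [ 0.54 -0.54  4.21] r [-0.0007  0.0002  0.0015] total cm [ 1.63 -1.62 12.63] rot [-0.002  0.001  0.004]
```

```bash
python3 -m jog '[[0.5,-0.5,2,0,0,0,0],[0.6,-0.6,4,0,0,0,0],[0.5,-0.5,4,0,0,0,0],[0,0,2.2,0,0,0,0],[0,0,0.5,0,0,0,0],[0,0,0,0,0,0,0]]'
python3 - <<'E'
from h import *
from cell import vision
import cv2
plan([556.8,352.1,51.5],.2)
a=vision.camera("wrist")["color"]; b=vision.camera("scene")["color"]
cv2.imwrite("pics/w6.png",a); cv2.imwrite("pics/s6.png",cv2.resize(b[130:320,280:540],None,fx=2.4,fy=2.4))
E
```

```text
clock: 12.85
eef_pos: [559.1, 349.2, 57.7]
eef_rot: [3.141, 0.0, 1.772]
wrist_force: [-0.1, 0.2, -1.6]
finger_gap: 11.7
t 12.85 g now [559.1 349.2  76.5] rows 1 d [ 0.33 -0.17  2.5 ] r [0.0004 0.0001 0.0008] total cm [ 0.33 -0.17  2.5 ] rot [0.    0.    0.001]
```

View pics/s6.png

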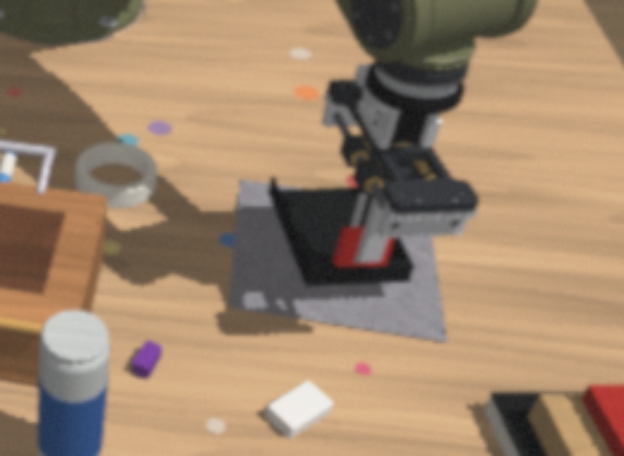

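View pics/w6.png

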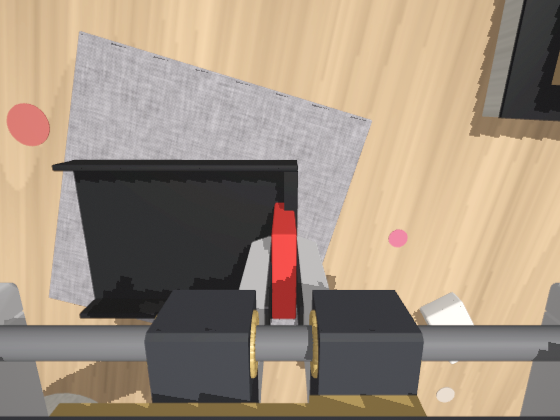

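The tray hovers about 25 mm over the mat, inside its outline. I'll lower it gently.

```bash
python3 -m jog '[[0.3,-0.2,1,0,0,0,0],[0,0,0.8,0,0,0,0],[0,0,0.4,0,0,0,0],[0,0,0.1,0,0,0,0],[0,0,0,0,0,0,0],[0,0,0,0,0,0,0]]'
```

```text
clock: 13.55
eef_pos: [556.0, 352.7, 34.2]
eef_rot: [3.141, -0.0, 1.773]
wrist_force: [0.3, -0.2, -2.0]
finger_gap: 11.9
```

```bash
python3 -m jog '[[0,0,0.1,0,0,0,0],[0,0,0.05,0,0,0,0],[0,0,0,0,0,0,0],[0,0,0,0,0,0,0]]'
python3 -m jog '[[0,0,0.05,0,0,0,0],[0,0,0.0,0,0,0,0],[0,0,0,0,0,0,0]]'
```

```text
clock: 13.95
eef_pos: [555.8, 352.6, 32.5]
eef_rot: [3.142, -0.0, 1.773]
wrist_force: [0.5, -0.4, -2.7]
finger_gap: 11.6
clock: 14.25
eef_pos: [555.9, 352.7, 32.5]
eef_rot: [3.141, -0.0, 1.773]
wrist_force: [-2.3, -1.6, 5.5]
finger_gap: 12.0
```

Contact shows as the wrist force changing from -2.7 to +5.5 N. I'll release and rise.

```bash
python3 -m jog '[[0,0,0,0,0,0,5],[0,0,0,0,0,0,15],[0,0,0,0,0,0,25],[0,0,0,0,0,0,35],[0,0,0,0,0,0,35],[0,0,0,0,0,0,35],[0,0,-2,0,0,0,35],[0,0,-4,0,0,0,35]]'
python3 -m jog '[[0,0,-5,0,0,0,35],[0,0,-5,0,0,0,35],[0,0,-3,0,0,0,35],[0,0,0,0,0,0,35]]'
python3 - <<'E'
from h import *
from cell import vision
import cv2
b=[487,-7]
yaw=-.075
plan([485.5,-7,200],yaw)
a=vision.camera("wrist")["color"]; b=vision.camera("top")["color"]
cv2.imwrite("pics/w7.png",a); cv2.imwrite("pics/t7.png",b)
E
```

```text
clock: 15.05
eef_pos: [554.5, 351.8, 89.6]
eef_rot: [-3.136, 0.002, 1.773]
wrist_force: [0.6, 0.7, -0.1]
finger_gap: 32.4
clock: 15.45
eef_pos: [557.0, 353.3, 227.4]
eef_rot: [3.134, -0.002, 1.773]
wrist_force: [0.6, -0.8, 0.1]
finger_gap: 33.0
t 15.45 g now [556.9 353.2 246.2] rows 9 d [-3.94 -1.11  0.5 ] r [ 0.0008 -0.0004  0.0308] total cm [-33.87 -14.27   4.43] rot [ 0.007 -0.004  0.277]
```

View pics/w7.png

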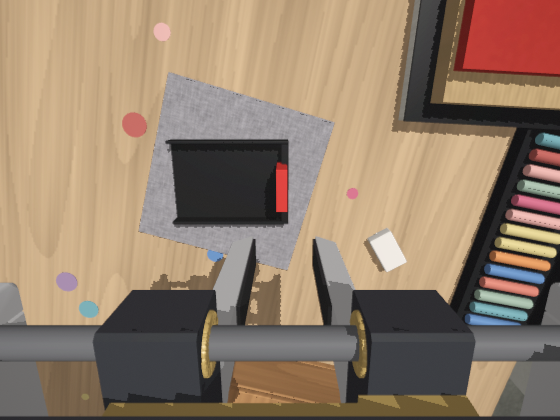

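View pics/t7.png

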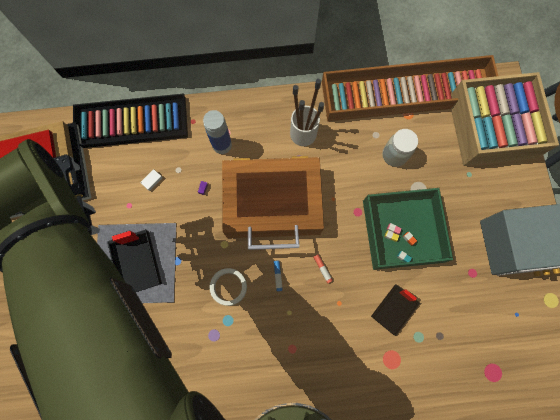

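The tray lies flat inside the mat at (136,260) in the top view. All four stubs are in the bin at (385–415, 228–260), and the bystanders haven't moved. Next is the bar.

```bash
python3 -m jog '[[-4,-1.1,0.5,0,0,0.03,35],[-4,-1.1,0.5,0,0,0.03,35],[-4,-1.1,0.5,0,0,0.03,35],[-4,-1.1,0.5,0,0,0.03,35],[-4,-1.1,0.5,0,0,0.03,35],[-4,-1.1,0.5,0,0,0.03,35],[-4,-1.1,0.5,0,0,0.03,35],[-4,-1.1,0.5,0,0,0.03,35]]'
python3 -m jog '[[-3.5,-1.1,0.5,0,0,0.03,35],[0,0,0,0,0,0,35],[0,0,0,0,0,0,35]]'
python3 - <<'E'
from h import *
from cell import vision,monitor
import cv2
plan([485.5,-8,180],-.075)
s=monitor.read_state(); print(s['eef_pos'],s['eef_rot'])
a=vision.camera("wrist")["color"]; cv2.imwrite("pics/w8.png",a)
E
```

```text
clock: 16.35
eef_pos: [498.0, 24.9, 180.1]
eef_rot: [-3.139, 0.0, 1.532]
wrist_force: [2.0, -0.4, -0.6]
finger_gap: 32.9
clock: 16.65
eef_pos: [486.5, -8.5, 175.8]
eef_rot: [-3.14, -0.0, 1.502]
wrist_force: [-0.5, 0.3, 0.8]
finger_gap: 32.7
t 16.65 g now [486.5  -8.5 194.6] rows 1 d [ 0.04 -0.1   1.46] r [-0.0021 -0.0002  0.0058] total cm [ 0.04 -0.1   1.46] rot [-0.002 -0.     0.006]
[486.47043278  -8.47185923 175.84638924] [-3.13952038e+00 -1.85518809e-04  1.50159259e+00]
```

View pics/w8.png

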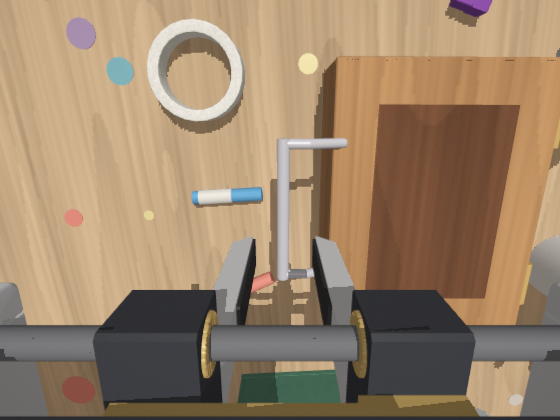

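The bar runs vertically at u≈283, v 140–278, which is centred between the fingers, and its yaw matches.

```bash
python3 - <<'E'
from h import *
s=dict(eef_pos=np.array([486.4,-8.4,175.8]),eef_rot=[-3.14,0,1.502])
for p in [(283.5,143.5),(283.5,273.5)]: print(wpt(s,*p,95.5))
for p in [(335,57),(516,105)]: print(wpt(s,*p,84))
plan([485.5,-8,95.5],-.07,n=3)
E
```

```text
[490.2  47.5  95.5]
[482.6 -62.9  95.5]
[533.5 108.3  84. ]
[674.2  63.7  84. ]
t 16.7 g now [486.8  -7.9 194.9] rows 3 d [-0.01 -0.04  3.31] r [-0.0005 -0.0001  0.0007] total cm [-0.02 -0.11  9.94] rot [-0.002 -0.     0.002]
```

```bash
python3 -m jog '[[0,0,3.5,0,0,0,35],[0,0,3.5,0,0,0,35],[0,0,2,0,0,0,35],[0,0,0.9,0,0,0,35],[0,0,0,0,0,0,35]]'
python3 -m jog '[[0,0,0,0,0,0,15],[0,0,0,0,0,0,0],[0,0,0,0,0,0,0],[0,0,0,0,0,0,0],[0,0,0,0,0,0,0]]' 45
```

```text
clock: 17.2
eef_pos: [486.7, -7.4, 77.1]
eef_rot: [-3.14, -0.0, 1.504]
wrist_force: [1.2, -0.5, -0.3]
finger_gap: 32.9
clock: 17.7
eef_pos: [485.7, -8.0, 78.6]
eef_rot: [-3.138, -0.0, 1.503]
wrist_force: [-14.3, 1.2, 11.9]
finger_gap: 8.7
```

```bash
python3 -m jog '[[0,0,0,0,0,0,0],[0,0,0,0,0,0,0]]'
python3 - <<'E'
from cell import vision,monitor
import cv2
s=monitor.read_state(); print(s['wrist_force'],s['moment'],s['finger_gap'])
a=vision.camera("scene")["color"]; cv2.imwrite("pics/s9.png",cv2.resize(a[130:300,180:400],None,fx=3,fy=3))
cv2.imwrite("pics/w9.png",vision.camera("wrist")["color"])
E
```

```text
clock: 17.9
eef_pos: [485.7, -8.0, 78.6]
eef_rot: [-3.138, -0.0, 1.503]
wrist_force: [-15.2, 1.2, 11.8]
finger_gap: 8.8
[-15.20187428   1.21968719  11.76221244] [ 0.1970161   2.84291467 -0.03327671] 8.765945492174938
```

View pics/s9.png

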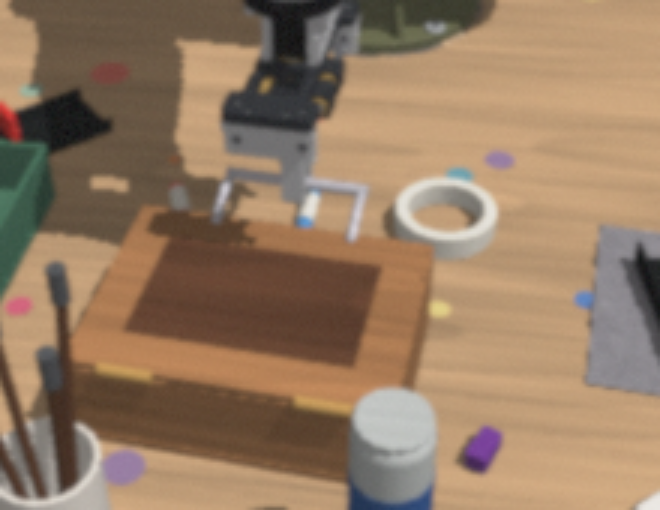

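View pics/w9.png

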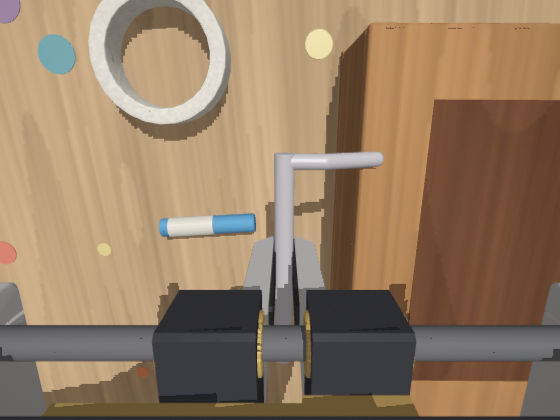

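The bar is pinched mid-length, between the two arms. The small residual force comes from a mis-centring of about 1 mm, so I'll relax that and then compute the arc.

```bash
python3 -m jog '[[0,-0.1,-0.1,0,0,0,0],[0,0,0,0,0,0,0],[0,0,0,0,0,0,0]]' 30
python3 - <<'E'
from h import *
f=np.radians([0,2,5,9,13,17,21,25,29,33,37,41,45,49,53,56,58,60]); a=np.arctan2(20,220); L=np.hypot(220,20)
y=-L*np.cos(a+f); z=L*np.sin(a+f)
print(np.c_[np.degrees(f[1:]),np.diff(y)/10,-np.diff(z)/10, y[1:]-y[0],z[1:]-z[0]].round(2))
E
```

```text
clock: 18.3
eef_pos: [485.6, -8.0, 78.9]
eef_rot: [-3.141, -0.0, 1.503]
wrist_force: [-3.5, 1.6, -1.5]
finger_gap: 9.1
[[ 2.0000e+00  8.0000e-02 -7.7000e-01  8.3000e-01  7.6700e+00]
 [ 5.0000e+00  1.7000e-01 -1.1400e+00  2.5800e+00  1.9100e+01]
 [ 9.0000e+00  3.3000e-01 -1.5100e+00  5.8400e+00  3.4170e+01]
 [ 1.3000e+01  4.3000e-01 -1.4800e+00  1.0140e+01  4.8980e+01]
 [ 1.7000e+01  5.3000e-01 -1.4500e+00  1.5460e+01  6.3450e+01]
 [ 2.1000e+01  6.3000e-01 -1.4100e+00  2.1780e+01  7.7510e+01]
 [ 2.5000e+01  7.3000e-01 -1.3600e+00  2.9060e+01  9.1100e+01]
 [ 2.9000e+01  8.2000e-01 -1.3000e+00  3.7280e+01  1.0415e+02]
 [ 3.3000e+01  9.1000e-01 -1.2400e+00  4.6390e+01  1.1659e+02]
 [ 3.7000e+01  1.0000e+00 -1.1800e+00  5.6340e+01  1.2837e+02]
 [ 4.1000e+01  1.0700e+00 -1.1100e+00  6.7090e+01  1.3943e+02]
 [ 4.5000e+01  1.1500e+00 -1.0300e+00  7.8580e+01  1.4971e+02]
 [ 4.9000e+01  1.2200e+00 -9.5000e-01  9.0760e+01  1.5916e+02]
 [ 5.3000e+01  1.2800e+00 -8.6000e-01  1.0357e+02  1.6774e+02]
 [ 5.6000e+01  1.0000e+00 -5.8000e-01  1.1356e+02  1.7357e+02]
 [ 5.8000e+01  6.8000e-01 -3.6000e-01  1.2038e+02  1.7717e+02]
 [ 6.0000e+01  6.9000e-01 -3.4000e-01  1.2732e+02  1.8053e+02]]
```

```bash
python3 -m jog '[[0,0.08,-0.77,0,0,0,0],[0,0.17,-1.14,0,0,0,0],[0,0.33,-1.51,0,0,0,0],[0,0.43,-1.48,0,0,0,0],[0,0.53,-1.45,0,0,0,0],[0,0,0,0,0,0,0]]'
```

```text
clock: 18.9
eef_pos: [501.7, -9.2, 145.2]
eef_rot: [3.141, 0.0, 1.503]
wrist_force: [-9.9, 1.1, 1.4]
finger_gap: 8.9
```

```bash
python3 -m jog '[[0,-0.08,0,0,0,0,0],[0,0.63,-1.41,0,0,0,0],[0,0.73,-1.36,0,0,0,0],[0,0.82,-1.30,0,0,0,0],[0,0.91,-1.24,0,0,0,0],[0,0,0,0,0,0,0]]'
```

```text
clock: 19.5
eef_pos: [532.1, -11.4, 198.2]
eef_rot: [3.14, 0.0, 1.503]
wrist_force: [-12.2, 0.1, 5.6]
finger_gap: 9.1
```

```bash
python3 -m jog '[[0,1.00,-1.18,0,0,0,0],[0,1.07,-1.11,0,0,0,0],[0,1.15,-1.03,0,0,0,0],[0,1.22,-0.95,0,0,0,0],[0,0,0,0,0,0,0]]'
```

```text
clock: 20.0
eef_pos: [576.6, -14.7, 241.7]
eef_rot: [3.138, 0.001, 1.503]
wrist_force: [-15.2, -0.5, 16.3]
finger_gap: 9.0
```

```bash
python3 -m jog '[[0,-0.1,-0.13,0,0,0,0],[0,0,0,0,0,0,0]]'
python3 -m jog '[[0,1.28,-0.86,0,0,0,0],[0,1.00,-0.60,0,0,0,0],[0,0.45,-0.25,0,0,0,0],[0,0,0,0,0,0,0],[0,0,0,0,0,0,0]]'
python3 - <<'E'
from h import *
from cell import vision,monitor
import cv2
s=monitor.read_state(); p=s['eef_pos']; print(p,s['wrist_force'])
u=np.array([np.cos(.07),-np.sin(.07)])
P=np.array([[485.6,-8,78.9],[501.7,-9.2,145.2],[532.1,-11.4,198.2],[576.6,-14.7,241.7],p])
q=np.c_[P[:,:2]@u,P[:,2]+18.8]
from scipy.optimize import least_squares
r=least_squares(lambda v:np.hypot(q[:,0]-v[0],q[:,1]-v[1])-v[2],[705,75,220]); print(r.x,r.fun.round(2))
r2=least_squares(lambda v:np.hypot(q[:,0]-v[0],q[:,1]-v[1])-220.9,[705,75]); print(r2.x,r2.fun.round(2))
for c in (r.x,r2.x): print(np.degrees(np.arctan2(q[:,1]-c[1],c[0]-q[:,0])-.0907).round(2))
b=np.degrees
a=vision.camera("scene")["color"]; cv2.imwrite("pics/s10f.png",a); cv2.imwrite("pics/s10.png",cv2.resize(a[130:300,180:400],None,fx=3.4,fy=3.4,interpolation=cv2.INTER_CUBIC))
a=vision.camera("top")["color"]; cv2.imwrite("pics/t10f.png",a); cv2.imwrite("pics/t10.png",cv2.resize(a[130:300,180:400],None,fx=3.4,fy=3.4,interpolation=cv2.INTER_CUBIC))
E
```

```text
clock: 20.2
eef_pos: [574.7, -14.5, 240.5]
eef_rot: [3.141, 0.001, 1.503]
wrist_force: [-5.6, -3.3, 4.8]
finger_gap: 8.9
clock: 20.7
eef_pos: [601.9, -16.5, 257.9]
eef_rot: [3.141, 0.001, 1.502]
wrist_force: [-6.5, -3.7, 7.0]
finger_gap: 8.9
[601.93246597 -16.46814402 257.92379693] [-6.48950285 -3.68210502  7.03205273]
[710.75651662  78.15215933 226.60730461] [ 0.02 -0.07  0.06  0.   -0.02]
[705.67677251  81.51075745] [ 0.4  -0.33 -0.31  0.    0.32]
[-0.25 17.07 32.58 48.38 56.01]
[-1.   16.76 32.7  48.93 56.74]
```

View pics/s10.png

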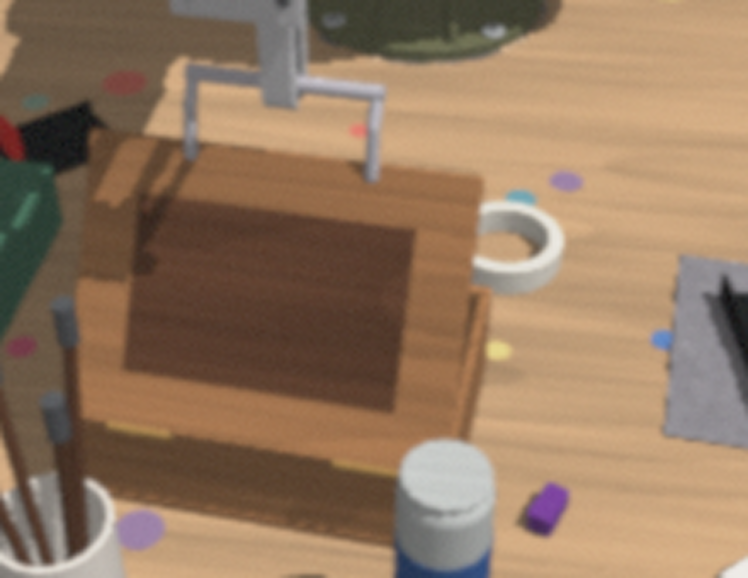

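View pics/t10.png

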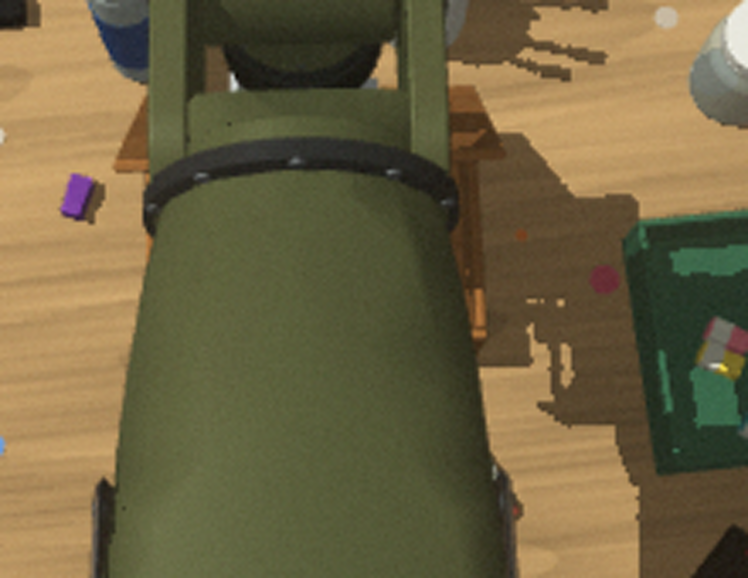

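The lid is lifted and held, with the bar between the pads at (278,80) in the scene crop. The kinematic estimates disagree, at 56–57° from the arc fit against 60° from the height. I'll fit the angle to the images with the box model instead.

```bash
python3 - <<'E'
import cv2
a=cv2.imread("pics/scene0.png"); b=cv2.imread("pics/s10f.png")
cv2.imwrite("pics/fa.png",cv2.resize(a[180:290,200:333],None,fx=6,fy=5.4,interpolation=cv2.INTER_CUBIC)[:594])
cv2.imwrite("pics/fb.png",cv2.resize(b[140:250,195:328],None,fx=6,fy=5.4,interpolation=cv2.INTER_CUBIC)[:594])
E
```

```text
(no output)
```

View pics/fa.png

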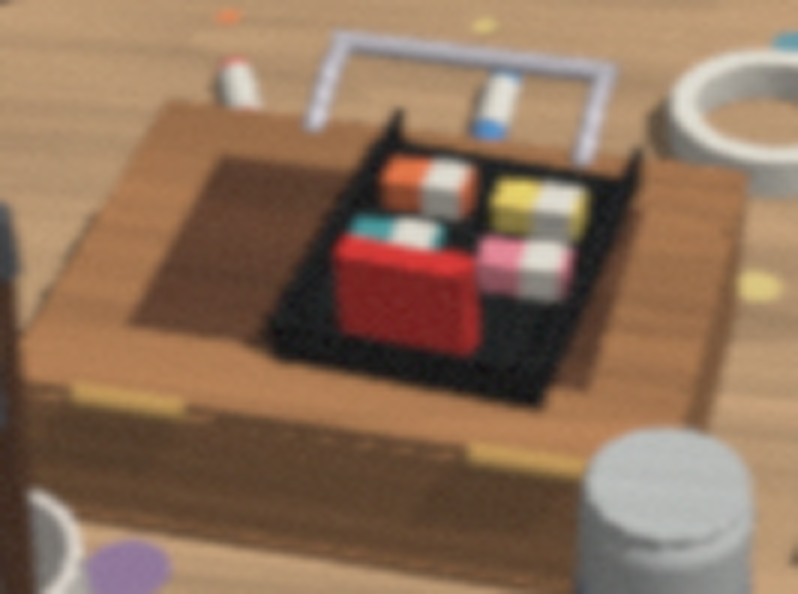

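View pics/fb.png

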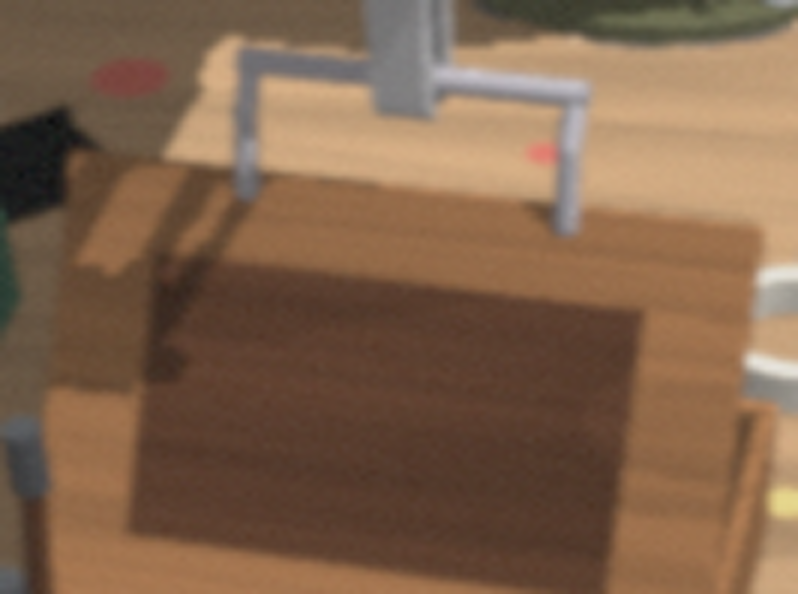

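```bash
cat > fit.py <<'E'
from h import *
from scipy.optimize import least_squares
def proj(cam,P):
    f,cx,cy,T=CAM[cam]; q=T[:,:3].T@(P-T[:,3]); return np.array([f*q[0]/q[2]+cx,f*q[1]/q[2]+cy])
def lid(pose,phi,l,y,h):  # l from hinge to front, h above hinge line
    c,s=np.cos(phi),np.sin(phi); bx=90-l*c+h*s; z=75.5+l*s+h*c
    x0,y0,yw=pose; C,S=np.cos(yw),np.sin(yw); return np.array([x0+C*bx-S*y,y0+S*bx+C*y,z])
def cr(p,u0,v0,sx,sy): return np.array([u0+(p[0]+.5)/sx-.5,v0+(p[1]+.5)/sy-.5])
F={'barR':(220,-55,20),'barL':(220,55,20),'R':(180,-120,8.5),'L':(180,120,8.5)}
S0={'barR':(340,42),'barL':(606,72),'R':(165,104),'L':(745,175)}
def run(S1,box1,guess=1.0,verbose=True):
    def res(v):
        o=[]
        for k in S0: o.append(proj('scene',lid(v[:3],0,*F[k]))+v[3:5]-cr(S0[k],200,180,6,5.4))
        for k in S1: o.append(proj('scene',lid(v[:3],v[7],*F[k]))+v[3:5]-cr(S1[k],*box1))
        for p,q in [((480,53),(0,-120,8.5)),((497,347),(180,-120,8.5)),((187,431),(220,56,20)),((390,424),(220,-56,20))]:
            o.append(proj('top',lid(v[:3],0,*q))+v[5:7]-cr(p,205,145,4.2,4.2))
        o.append(v[3:7]/2)
        return np.concatenate(o)
    r=least_squares(res,[615,-15,-.07,0,0,0,0,guess]); cov=np.linalg.inv(r.jac.T@r.jac)*r.fun@r.fun/(len(r.fun)-8) if False else None
    print(r.x.round(3),'phi deg',np.degrees(r.x[7]).round(2)); print(r.fun.round(1)); return r.x
E
python3 - <<'E'
from fit import *
run({'barR':(249,60),'barL':(574,93),'R':(72,155),'L':(760,228)},(195,140,6,5.4))
for k in [('barR','barL'),('R','L')]:
    A={'barR':(249,60),'barL':(574,93),'R':(72,155),'L':(760,228)}
    run({i:A[i] for i in k},(195,140,6,5.4))
E
```

```text
[ 6.15925e+02 -1.96530e+01 -7.10000e-02 -2.27000e-01  6.10000e-01
 -9.03000e-01  4.16000e-01  9.76000e-01] phi deg 55.92
[ 0.1  0.5 -0.5  0.6 -0.4 -1.   0.3 -0.8  0.4  0.6  0.2  0.6 -0.5 -0.7
  0.5  0.1 -0.  -0.9  0.5  1.1 -0.2 -0.1 -0.1 -0.2 -0.1  0.3 -0.5  0.2]
[ 6.16311e+02 -1.90180e+01 -7.10000e-02 -3.80000e-01  3.77000e-01
 -6.34000e-01  5.40000e-01  9.87000e-01] phi deg 56.55
[ 0.2  0.4 -0.4  0.5 -0.4 -1.1  0.4 -0.9  0.1  0.5  0.2  0.6 -0.  -0.9
  0.5  1.1 -0.2 -0.1 -0.1 -0.2 -0.2  0.2 -0.3  0.3]
[ 6.16308e+02 -1.93600e+01 -7.00000e-02 -2.73000e-01  7.08000e-01
 -7.83000e-01  5.66000e-01  9.66000e-01] phi deg 55.33
[ 0.2  0.7 -0.5  0.8 -0.4 -0.8  0.4 -0.6 -0.2 -0.5  0.6  0.2 -0.1 -0.9
  0.5  1.1 -0.1 -0.1 -0.1 -0.2 -0.1  0.4 -0.4  0.3]
```

The image fit gives 55.9°, which agrees with the arc fit, so about 4° more is needed.

```bash
python3 -m jog '[[0,0.65,-0.40,0,0,0,0],[0,0.65,-0.35,0,0,0,0],[0,0,0,0,0,0,0],[0,0,0,0,0,0,0],[0,0,0,0,0,0,0]]'
python3 - <<'E'
from h import *
from cell import vision,monitor
import cv2
s=monitor.read_state(); p=s['eef_pos']; print(p,s['wrist_force'])
u=np.array([np.cos(.07),-np.sin(.07)])
q=np.array([p[:2]@u,p[2]+18.8])
for c in ([710.76,78.15],[705.68,81.51]): print(np.degrees(np.arctan2(q[1]-c[1],c[0]-q[0])-.0907))
b=vision.camera("scene")["color"]; cv2.imwrite("pics/s11f.png",b)
cv2.imwrite("pics/fc.png",cv2.resize(b[135:245,195:328],None,fx=6,fy=5.4,interpolation=cv2.INTER_CUBIC)[:594])
E
```

```text
clock: 21.3
eef_pos: [615.0, -17.4, 264.7]
eef_rot: [3.141, 0.001, 1.502]
wrist_force: [-4.2, -5.6, 4.0]
finger_gap: 8.8
[615.03843543 -17.38897943 264.70983892] [-4.16926748 -5.61610078  4.03839129]
59.74584819492516
60.568066806876885
```

View pics/fc.png

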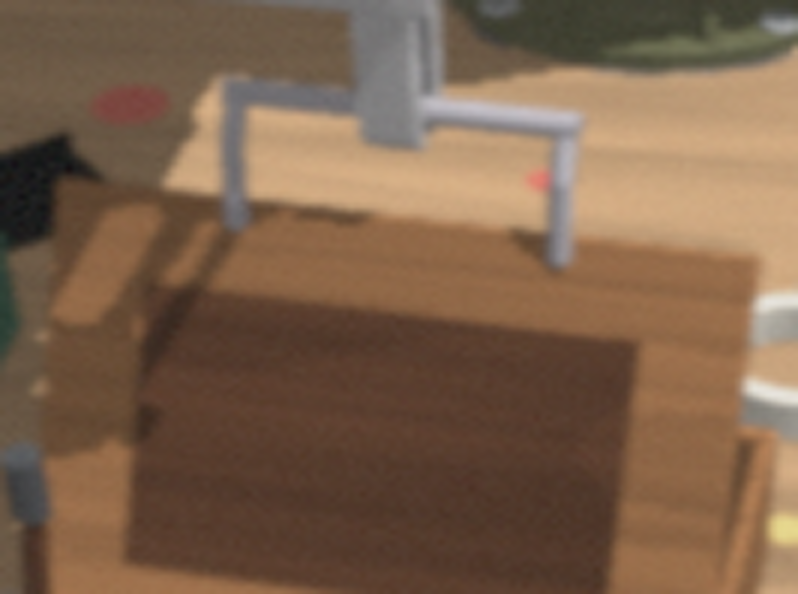

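```bash
python3 - <<'E'
from fit import *
A={'barR':(235,92),'barL':(568,123),'R':(58,183),'L':(757,260)}
run(A,(195,135,6,5.4))
for k in [('barR','barL'),('R','L')]: run({i:A[i] for i in k},(195,135,6,5.4))
E
```

```text
[ 6.1637e+02 -1.9388e+01 -7.1000e-02 -2.7400e-01  5.4300e-01 -7.7700e-01
  5.7700e-01  1.0400e+00] phi deg 59.6
[ 0.2  0.5 -0.5  0.7 -0.4 -0.9  0.4 -0.8  0.5  0.2 -0.1  0.7 -0.4 -0.4
  0.4 -0.2 -0.  -0.9  0.5  1.1 -0.2 -0.1 -0.1 -0.2 -0.1  0.3 -0.4  0.3]
[ 6.16537e+02 -1.89800e+01 -7.00000e-02 -3.65000e-01  3.76000e-01
 -6.23000e-01  6.40000e-01  1.04500e+00] phi deg 59.88
[ 0.2  0.4 -0.4  0.5 -0.4 -1.   0.4 -0.9  0.4  0.2 -0.1  0.7 -0.1 -0.9
  0.5  1.  -0.2 -0.1 -0.1 -0.2 -0.2  0.2 -0.3  0.3]
[ 6.16477e+02 -1.91340e+01 -7.10000e-02 -3.23000e-01  6.70000e-01
 -6.73000e-01  6.10000e-01  1.03800e+00] phi deg 59.46
[ 0.2  0.7 -0.4  0.8 -0.4 -0.8  0.4 -0.6 -0.2 -0.3  0.5 -0.  -0.  -0.9
  0.5  1.1 -0.2 -0.1 -0.1 -0.2 -0.2  0.3 -0.3  0.3]
```

The image fit now gives 59.6° and the arc estimates 59.7–60.6°. I'll do one last hold and a check of the whole scene.

```bash
python3 -m jog '[[0,0.05,-0.03,0,0,0,0],[0,0,0,0,0,0,0],[0,0,0,0,0,0,0],[0,0,0,0,0,0,0],[0,0,0,0,0,0,0]]'
python3 -c "
from cell import vision;import cv2
cv2.imwrite('pics/s12.png',vision.camera('scene')['color'])"
```

```text
clock: 21.85
eef_pos: [615.5, -17.4, 265.0]
eef_rot: [3.141, 0.001, 1.502]
wrist_force: [-3.7, -4.5, 3.1]
finger_gap: 9.2
```

View pics/s12.png

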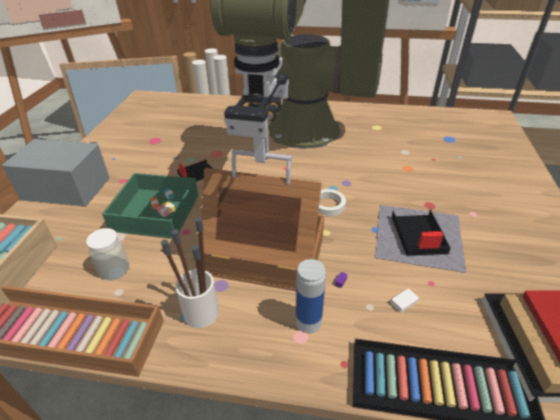

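The stubs are in the bin (163,203) and the tray is flat on the mat (420,235). The lid is held open by its bar (262,155), and the bystanders are where they started. Signing off.

```bash
python3 -c "
from cell import order; print(order.sign_off())"
```

```text
the job is handed in; nothing more can be done
None
```

I tipped all four stubs into the green bin and set the empty tray down flat on the grey mat. Then I lifted the lid by its bar and handed the job in at about 22 s, still holding it open.

- **Stubs and tray:** the last pictures show all four stubs in the bin, the tray wholly inside the mat, and the look-alikes and everything else where they started.
- **Lid angle:** just before a final nudge of about 0.1°, an image fit gave 59.6° (59.5–59.9° using only the lid corners or only the bar). Arc fits of the arm's path gave 59.7–60.6°.
- **Disagreement:** at my stop at about 56°, the bar's height alone suggested about 60°, while the image and arc fits gave 56–57°. I took the height to be off because the bar had slipped a few millimetres in the pads, and I went by the other two.
- **Grip and forces:** the finger gap on the 10 mm bar read about 9 mm, but the bar stayed held. The highest wrist force I read was about 22 N, during the lift; it was about 7 N at the end.

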